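# Turn the lap dresser arm end for end

### The job

The dresser arm on the flat lap grinder has its round pad on the lap, and the square pad is wanted there instead. Swing the keeper aside, lift the arm right off its pivot pin, turn it end for end with the pads still facing down, and lower it gently so that the bore beside the round pad is fully down on the pin and the square pad lies flat on the lap, not over the lap's edge; then swing the keeper back over the pin and let go. Leave everything else on the bench and on the machine where it is.

Things in the scene. Friction and masses are not known exactly. Their poses are not given: they have to be found in the camera images.
- lap_machine: Grey flat lap grinder, fixed. Housing 410 x 270 mm, deck 60 mm above the table. Origin: centre of its underside; x runs along the housing from pivot pin to lap, z up. In its frame (mm): pin at x -130, y 0; lap centre at x 75, y 0; keeper hinge at x -130, y -55; drip mast at x 188, y -115, 150 high, with a white cup 30 across at x 162, y -115, 118 to 148 high.
- pin (a point): Point on the axis of the upright steel pivot pin, at the shoulder on which the arm's underside rests, 104 mm above the table. Axes as the machine's. Pin 10 mm in diameter, rising 16 mm above the shoulder, its last 4 mm tapered to 5 mm; the post below the shoulder is 24 mm in diameter.
- lap_centre (a point): Centre of the steel lap's top face, 90 mm above the table; lap 200 mm in diameter, does not turn; spindle nut 24 mm in diameter and 10 mm high at its centre; round tray 244 mm across below it, 72 mm above the table.
- keeper_hinge (a point): Keeper's vertical hinge axis, at the keeper's underside (123 mm above the table), on top of a post 20 mm in diameter; 55 mm from the pin's axis.
- keeper (a joint): Angle of the keeper, rad. 0: pointing from its hinge straight over the pin (stop); grows anticlockwise seen from above, away from the lap; at 1.57 it points away from the lap, along the machine's -x; stop at 1.9. Stays where left: light friction, about 1 N at the knob. Below 0.2 it covers the pin; the arm clears it from 1.2 up. Starts at 0 to 0.15.
- keeper_knob (a point): Middle of the keeper's black knob, 144 mm above the table, 55 mm from the hinge axis: upright cylinder 16 mm in diameter, 131 to 157 mm above the table, on a steel finger 16 mm wide and 8 mm thick that reaches 60 mm from the hinge. Shut, the finger passes 3 mm above the pin's tip, so that the arm cannot come off.
- dresser_arm: Loose aluminium bar, 180 x 24 x 12 mm, 0.2 to 0.4 kg, with a grey stone pad under and around either end, one square, one round; 236 mm long in all. An upright 13 mm through bore lies 65 mm to either side of its middle, where it balances. Origin: axis of the bore beside the square pad, at the bar's underside; x along the bar to the round pad, z up.
- bore_square (a point): Axis of the bore beside the square pad, at the bar's underside (the arm's origin). At the start this bore is on the pin, the bar level and within 13 degrees of the machine's x, the round pad on the lap.
- bore_round (a point): Axis of the bore beside the round pad, at the bar's underside, 130 mm from the other bore along the arm's x.
- bar_middle (a point): Middle of the bar, half way up its thickness (110 mm above the table when on the machine): where to grip it, across its 24 mm width.
- pad_square (a point): Centre of the square pad's underside, 35 mm beyond its bore. Pad 36 x 36 mm, from 14 mm below the bar's underside to 2 mm above its top.
- pad_round (a point): Centre of the round pad's underside, 35 mm beyond its bore. Pad 36 mm in diameter, from 14 mm below the bar's underside to 2 mm above its top.
- paste_jar: small amber jar with a metal cap, 34 mm across, 36 mm high, standing on the machine's deck; bystander; origin under its centre
- dop_block: wooden block 70 x 130 x 35 mm with eight upright brass dop sticks, 77 mm high in all; bystander; origin under its centre
- screwdriver: screwdriver lying on the table, 190 mm; bystander
- brush: brush lying on the table, 170 mm; bystander
- loupe: small round loupe, 40 mm across, with a flat handle, 22 mm high; bystander
- spare_lap: copper disc 150 mm across, 14 mm thick, lying flat on the table; bystander; origin under its centre
- tin: tin can 56 mm across, 75 mm high; bystander; origin under its centre
There are look-alikes about, which are no part of the job. What is shaped like the dresser_arm but pink or turquoise is not meant.

How it is judged (in metres and radians):
On the way, in this order (a step that is already met when the one before it is completed fails the run):
1. the keeper is swung aside (0.9 rad or more) while the arm is still on its pin (value of joint keeper above 0.9 rad and horizontal distance between bore_square and pin below 0.005 m), for 0.1 s.
2. the arm is lifted right off the pin (both bores 20 mm or more above the shoulder) (z of each of bore_square, bore_round in the frame of pin above 0.02 m), for 0.1 s.
3. the arm is down on the pin by the bore beside the round pad, level, with the square pad on the lap (horizontal distance between bore_round and pin below 0.003 m and z of bore_round in the frame of pin below 0.003 m and angle between dresser_arm's own z axis and vertical below 0.05 rad and horizontal distance between pad_square and lap_centre below 0.082 m), for 0.2 s.
4. the keeper is back over the pin (below 0.2 rad) (value of joint keeper below 0.2 rad), for 0.2 s.
At the end, for the whole second after the job is handed in: The bore beside the round pad is on the pin (axes within 3 mm, underside within 3 mm of the shoulder), the arm is level within 0.05 rad with pads down and at rest, the square pad's centre is within 82 mm of the lap's centre, the keeper is below 0.2 rad, and the fingers touch nothing (all of step 3 and value of joint keeper below 0.2 rad and linear speed of dresser_arm below 0.01 m/s and contact force between the fingers and anything else below 0.1 N).
It fails at once if the arm is dropped or slammed onto the pin (faster than 0.3 m/s in the last 20 mm) (horizontal distance between bore_round and pin below 0.02 m and z of bore_round in the frame of pin below 0.02 m and linear speed of dresser_arm above 0.3 m/s).
It fails at once if the arm hits the machine hard (over 60 N) (contact force between dresser_arm and lap_machine above 60 N).
It fails at once if a bystander is moved by more than 20 mm (distance of any of paste_jar, dop_block, screwdriver, brush, loupe, spare_lap, tin from where it was at the start of the episode above 0.02 m).
It also fails if it takes over 72 s, if anything falls off the work surface, if the arm or the gripper's body presses on something with over 40 N, if the wrist force passes 120 N, or if a joint passes its speed limit or range.

### The arm

A 7-joint arm with a two-finger parallel gripper is mounted at the origin on the work surface. World frame = base frame: x ahead of the robot, y to its left, z up, the work surface at z = 0. Lengths are in mm, angles in rad, forces in N, time in s.
With the tool pointing down it reaches from about 425 to 925 mm from the base axis. Payload 6.8 kg.
Tool frame: the origin (TCP) lies where the fingers leave the gripper's body, on its centre line; the fingertips stand 73 mm ahead of it and the grasp point (between the pads) lies 54 mm ahead of it (bot.grasp_offset is the distance from the TCP to the grasp point, in mm); z points along the fingers, y is the line along which they close (so a half turn about z gives the same grasp; the last joint's range is limited). The gripper opens to 85 mm and grips with 20 to 120 N. Pads are 22 mm wide; open, the fingers measure 114 mm over their backs; the gripper's body (76 mm by 85 mm) begins 54 mm behind the grasp point. The pads swing forward as they close: fully open they stand 13 mm farther back than shut.
Start: joints at [1.18, 0.477, 0.022, 1.555, -0.011, 1.109, -0.083], TCP at [188.363, -648.201, 303.908] pointing down, gripper open.
Joint ranges: [-2.96, 2.96], [-0.34, 2.1], [-1.41, 1.46], [0.24, 2.44], [-1.37, 4.51], [0.17, 1.92], [-2.96, 2.96]. Speed limits (rad/s): [2.39, 2.39, 3.14, 3.14, 3.14, 3.14, 3.14].

### API

Orientations are given as a rotation vector (axis times angle).
In Python, from workcell import read_state, vision, job, finder, bot gives the robot as it stands. The module is installed in compiled form; this text tells all that it offers.
- The arm moves only by the shell command python3 -m crank 'ROWS' [FORCE]. ROWS is JSON, a list of rows, each a list of 7 numbers: the closure, from 0 (fully open) to 1 (shut), then the shift along the world's x, y, z in units of 25 mm (1.0 is 25 mm), then the turn, a rotation vector about the world's x, y, z in units of 6 degrees (1.0 is 6 degrees). A call has 1 to 8 rows; each row is the pose to reach, as a shift and turn from the pose commanded when the call began; what a row does not reach only later rows make up. A row lasts 1/8 s, in which the tool goes at most 62.5 mm and 10.7 degrees, less where a joint would pass 70% of its speed; a pose out of reach is approached as far as the arm can. A call with a gripper value outside its range is refused whole. The fingers move at their own pace and stop on an object; FORCE is the grip in N (left out, the last holds). Time passes only in rows, so rows that repeat a pose let the fingers close. It gives the time, the measured TCP pose, the force, the opening and the grip force at its end, in the units of the state.
- read_state(): the state, without advancing time (a new reading comes with each control period).
- vision.read_camera(name): name is "side" or "top" or "wrist"; returns a dict with "image" (480x640x3 uint8, red, green, blue), "z_map" (480x640 float32, mm along the optical axis (not along the pixel's ray), 0 where there is no reading), "fx", "fy", "cx", "cy" (pixels), "D" ([k1, k2, p1, p2, k3] as OpenCV has them; the pictures are not rectified), "view" (4x4, takes a point from world to camera coordinates). Camera axes: x right, y down, z forward; pixel columns grow to the right and rows downward; lengths in mm; the calibration is good to about 2 mm. A picture is of the moment at which its call begins.
- job.finish_job(): hands the job in; it is judged then, once.
Trained networks look in the newest picture that a camera, given by its name, has taken for a name from the list of things; names that differ only in an ending like _2 or _b are one class to them, and where a whole thing is asked for, a point or a joint stands for the part that bears it (a point fixed in the world has none). Each returns a list of dicts, best first, with "confidence" (0 to 1); they miss things now and then, are a little off and sometimes report something else, mostly with a low value. They report only what shows in the picture. A call takes as long as a camera call. They do not tell look-alikes from the thing itself.
- finder.look_for(camera, name): "position" ([row, column] in pixels, amid what is visible of it).
- finder.outline_of(camera, name): "pixels" (480x640 bool, what is visible of it) and "position" ([row, column] in pixels, amid what is visible of it).
- finder.spot_point(camera, name): "position" ([row, column] in pixels: a listed point, or the origin of a listed thing).
The state is a dict: "t": time; "joint_positions": joint angles; "qvel": joint speeds; "tau": joint torques, N m; "eef_pos": TCP position; "eef_rot": TCP orientation; "force": force on the tool from outside, world axes, zero at the start; "wrist_torque": the same for the moment, N m; "grip_width": opening from 0.0 (shut) to 1.0 (fully open); "gripper_force": force on a finger pad.
Only numpy, scipy, OpenCV 4.12 (cv2) and the standard library are available. Lean on these libraries where they do the work, as an engineer would, in place of code of your own. Each camera call takes 0.05 s, during which the arm holds its last target. There are 200 camera calls.

## Working session

There is one attempt and no reset: what is moved stays moved. The work goes in short steps, Python scripts to look and compute and a shell command to move; the robot and the scene stay as the last step left them, time stands still between calls to the robot, and variables do not carry over. Pictures are saved under pics/ and viewed, at most 10 in all, crops included, and the job is handed in when it is done.

```bash
mkdir -p pics; cat > h.py <<'E'
import numpy as np, cv2
from workcell import read_state, vision, job, finder, bot
def ray(c,px):
    K=np.array([[c["fx"],0,c["cx"]],[0,c["fy"],c["cy"]],[0,0,1]])
    u=cv2.undistortPoints(np.array([[[px[1],px[0]]]],float),K,np.array(c["D"],float))[0,0]
    V=np.array(c["view"]);R=V[:3,:3];o=-R.T@V[:3,3]
    return o,R.T@np.array([u[0],u[1],1.])
def atz(c,px,z):
    o,d=ray(c,px);return o+d*(z-o[2])/d[2]
def depth(c,px):
    o,d=ray(c,px);return o+d*c["z_map"][int(px[0]),int(px[1])]
E
python3 - <<'E'
from h import *
Z=dict(pin=104,lap_centre=90,keeper_hinge=123,keeper_knob=144,bore_square=104,bore_round=104,bar_middle=110,pad_square=90,pad_round=90,lap_machine=0,paste_jar=60,tin=0)
s=read_state();print(s["eef_pos"],s["eef_rot"],s["t"])
for n in("top","side"):
    c=vision.read_camera(n);cv2.imwrite(f"pics/{n}0.png",c["image"][:,:,::-1])
    for k,z in Z.items():
        for r in finder.spot_point(n,k)[:3]: print(n,k,round(r["confidence"],2),np.round(r["position"]),atz(c,r["position"],z).round(1))
E
```

```text
[ 188.23014091 -647.72480217  302.90255346] [-3.10841615e+00 -4.42596467e-01  6.63894967e-04] 0.0
top pin 0.61 [230. 328.] [519.4 -67.6 104. ]
top lap_centre 0.86 [211. 256.] [570.1 125.3  90. ]
top keeper_hinge 0.67 [206. 334.] [580.1 -82.2 123. ]
top keeper_knob 0.59 [224. 334.] [530.7 -82.7 144. ]
top bore_square 0.98 [359. 225.] [185.  193.8 104. ]
top bore_square 0.9 [227. 329.] [527.6 -69.6 104. ]
top bore_square 0.88 [335. 379.] [ 249.6 -200.5  104. ]
top bore_round 0.98 [294. 480.] [ 357.1 -463.9  104. ]
top bore_round 0.82 [357. 419.] [ 194.6 -304.9  104. ]
top bore_round 0.61 [209. 285.] [575.3  47.5 104. ]
top bar_middle 0.86 [346. 203.] [218.4 250.2 110. ]
top bar_middle 0.85 [218. 307.] [551.5 -12.9 110. ]
top bar_middle 0.57 [347. 398.] [ 219.7 -250.5  110. ]
top pad_square 0.95 [328. 366.] [ 266.2 -169.8   90. ]
top pad_square 0.93 [361. 235.] [177. 169.  90.]
top pad_square 0.76 [228. 344.] [ 526.3 -108.1   90. ]
top pad_round 0.88 [282. 474.] [ 387.2 -453.7   90. ]
top pad_round 0.84 [363. 431.] [ 177.5 -337.8   90. ]
top pad_round 0.69 [322. 177.] [277.8 322.7  90. 
[... 673 characters left out ...]
4. ]
side bore_round 0.8 [407. 383.] [261.4 379.5 104. ]
side bore_round 0.68 [372. 167.] [703.6 369.5 104. ]
side bar_middle 0.95 [180. 395.] [ 295.5 -396.2  110. ]
side bar_middle 0.9 [234. 418.] [ 220.6 -151.3  110. ]
side bar_middle 0.84 [388. 404.] [225.7 332.7 110. ]
side pad_square 0.92 [261. 397.] [265.8 -63.5  90. ]
side pad_square 0.91 [369. 429.] [177.2 262.5  90. ]
side pad_square 0.82 [239. 300.] [ 521.7 -107.4   90. ]
side pad_round 0.93 [192. 365.] [ 377.4 -349.3   90. ]
side pad_round 0.92 [224. 435.] [ 175.5 -230.3   90. ]
side pad_round 0.85 [424. 374.] [276.6 411.3  90. ]
side lap_machine 0.65 [305. 278.] [551.  52.   0.]
side paste_jar 0.59 [258. 330.] [437.5 -82.5  60. ]
```

View pics/top0.png

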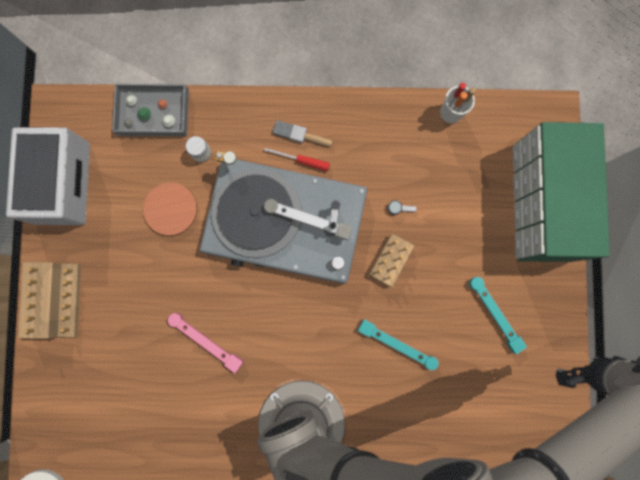

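View pics/side0.png

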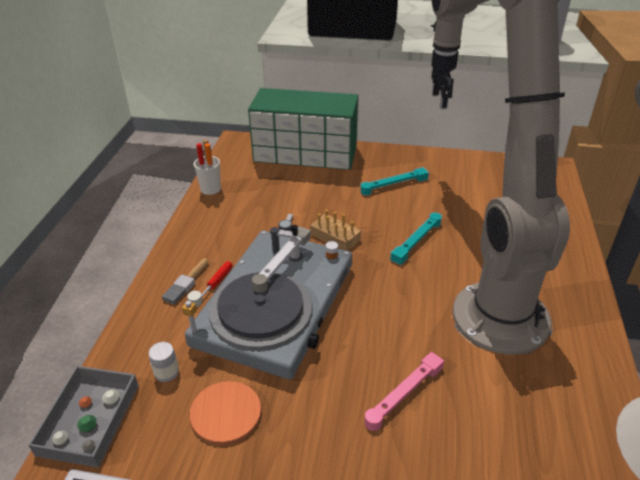

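The top and side views agree. The real white arm runs from the pin at about (527,-70) to the lap at about (569,126), with the round pad at top pixel (270,206). The keeper sits over the pin at about (334,224), and the mast is at the far left corner. The pink and turquoise bars lie on the table. I'll move in for a close look.

```bash
python3 -m crank '[[0,1.6,2.8,0,0,0,0],[0,3.3,5.5,0,0,0,0],[0,4.2,7,0,0,0,0],[0,5,8.4,0,0,0,0],[0,5.9,9.8,0,0,0,0],[0,6.6,11.1,0,0,0,0],[0,6.6,11.1,0,0,0,0]]' && python3 -m crank '[[0,1.6,2.8,0,0,0,0],[0,3.3,5.5,0,0,0,0],[0,4.2,7,0,0,0,0],[0,5,8.4,0,0,0,0],[0,5.4,9.8,0,0,0,0],[0,5.4,11.1,0,0,0,0],[0,5.4,11.1,0,0,0,0]]'
python3 - <<'E'
from h import *
s=read_state();print(s["eef_pos"],s["eef_rot"],s["t"],s["joint_positions"])
Z=dict(pin=104,lap_centre=90,keeper_hinge=123,keeper_knob=144,bore_square=104,bore_round=104,bar_middle=110,pad_square=90,pad_round=90,paste_jar=60)
c=vision.read_camera("wrist");cv2.imwrite("pics/w1.png",c["image"][:,:,::-1])
for k,z in Z.items():
    for r in finder.spot_point("wrist",k)[:2]: print(k,round(r["confidence"],2),np.round(r["position"]),atz(c,r["position"],z).round(1))
E
```

```text
t: 2.17
eef_pos: [355.3, -368.0, 304.2]
eef_rot: [-3.109, -0.451, -0.002]
force: [0.6, 0.7, 0.5]
grip_width: 1.002
gripper_force: 0.0
t: 3.05
eef_pos: [488.7, -91.4, 304.1]
eef_rot: [-3.109, -0.448, -0.001]
force: [-0.3, -0.6, 0.1]
grip_width: 1.001
gripper_force: 0.0
[488.69928534 -91.39748554 304.06742464] [-3.10898462e+00 -4.48330980e-01 -7.06656671e-04] 3.05 [ 0.34877426  0.20450058 -0.32870884  1.95353233  0.07761026  0.99523801
 -1.30019442]
pin 0.81 [173. 312.] [526.9 -73.4 104. ]
lap_centre 0.59 [35. 55.] [569.1 125.4  90. ]
keeper_hinge 0.63 [ 94. 354.] [582.8 -84.1 123. ]
keeper_knob 0.61 [182. 319.] [528.2 -78.4 144. ]
bore_square 0.66 [374.   4.] [285.5 140.5 104. ]
bore_square 0.63 [168. 316.] [531.3 -74.8 104. ]
bore_round 0.72 [ 60. 149.] [568.6  49.5 104. ]
bore_round 0.7 [405. 614.] [ 407.9 -391.5  104. ]
bar_middle 0.98 [118. 230.] [547.6 -12.2 110. ]
pad_square 0.77 [195. 354.] [ 518.4 -107.7   90. ]
pad_square 0.72 [392.  31.] [260.2 123.9  90. ]
pad_round 0.85 [376. 605.] [ 427.5 -379.4   90. ]
pad_round 0.73 [198. 353.] [ 515.7 -107.7   90. ]
paste_jar 0.57 [273. 306.] [437.6 -92.3  60. ]
paste_jar 0.34 [118. 228.] [5.444e+02 4.000e-01 6.000e+01]
```

The wrist estimates agree with the known lengths: pin about (527,-72), hinge about (582,-84), knob about (529,-80). Next I'll lower half-open fingers around the knob.

```bash
python3 -m crank '[[0.5,0.8,0.2,0,0,0,0],[0.5,1.6,0.46,0,0,0,0],[0.5,1.6,0.46,-1,0,0,0],[0.5,1.6,0.46,-1.8,0,0,0],[0.5,1.6,0.46,-1.8,0,0,0]]' 20
python3 - <<'E'
from h import *
c=vision.read_camera("wrist");cv2.imwrite("pics/w2.png",c["image"][:,:,::-1])
for k,z in dict(pin=104,keeper_hinge=123,keeper_knob=144).items():
    for r in finder.spot_point("wrist",k)[:2]: print(k,round(r["confidence"],2),np.round(r["position"]),atz(c,r["position"],z).round(1))
E
```

```text
t: 4.22
eef_pos: [527.5, -81.8, 257.6]
eef_rot: [-3.109, -0.443, 0.005]
force: [0.0, 0.9, 0.3]
grip_width: 0.502
gripper_force: 0.0
pin 0.75 [248. 308.] [527.1 -73.5 104. ]
keeper_hinge 0.65 [169. 360.] [582.8 -86.2 123. ]
keeper_knob 0.87 [275. 318.] [528.2 -79.7 144. ]
```

View pics/w2.png

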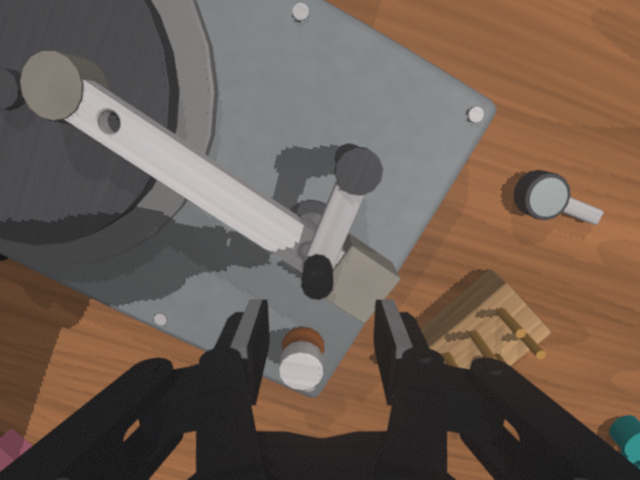

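The knob at pixel (318,275) is midway between the fingers, with the jar and dop block well below. I'll descend around it and swing the keeper.

```bash
python3 -m crank '[[0.5,0,0.05,-1,0,0,0],[0.5,0,0.05,-1.9,0,0,0],[0.5,0,0.05,-1.9,0,0,0]]' && python3 -m crank '[[0.5,0,-0.37,0,0,0,0.6],[0.5,0.03,-0.74,0,0,0,1.5],[0.5,0.16,-1.08,0,0,0,2.5],[0.5,0.36,-1.42,0,0,0,3.5],[0.5,0.6,-1.71,0,0,0,4.5],[0.5,0.88,-1.95,0,0,0,5.5],[0.5,1.2,-2.14,0,0,0,6.5],[0.5,1.56,-2.27,0,0,0,7.5]]' && python3 -m crank '[[0.5,0.3,-0.06,0,0,0,0.8],[0.5,0.3,-0.06,0,0,0,0.8],[0.5,-0.1,0.03,0,0,0,0.8],[0.5,-0.1,0.03,2,0,0,0.8],[0.5,-0.1,0.03,3.6,0,0,0.8],[0.5,-0.1,0.03,3.6,0,0,0.8]]'
python3 - <<'E'
from h import *
s=read_state();print(s["joint_positions"])
c=vision.read_camera("wrist");cv2.imwrite("pics/w3.png",c["image"][:,:,::-1])
for k,z in dict(pin=104,keeper_hinge=123,keeper_knob=144,bore_square=104,bore_round=104,bar_middle=110,lap_centre=90,pad_square=90,pad_round=90).items():
    for r in finder.spot_point("wrist",k)[:2]: print(k,round(r["confidence"],2),np.round(r["position"]),atz(c,r["position"],z).round(1))
E
```

```text
t: 4.8
eef_pos: [527.8, -80.5, 210.9]
eef_rot: [-3.11, -0.443, 0.003]
force: [0.3, 0.3, 0.4]
grip_width: 0.499
gripper_force: 0.0
t: 5.8
eef_pos: [567.6, -137.9, 212.9]
eef_rot: [2.701, 1.602, -0.0]
force: [-1.5, 0.8, 0.7]
grip_width: 0.497
gripper_force: 0.7
t: 6.55
eef_pos: [565.8, -136.1, 305.4]
eef_rot: [2.631, 1.707, 0.007]
force: [-0.5, 0.2, -0.8]
grip_width: 0.501
gripper_force: 0.0
[ 0.53010693  0.36643787 -0.5096176   1.7587863   0.20329411  1.06162403
 -0.46952341]
pin 0.67 [175. 232.] [527.1 -73.8 104. ]
pin 0.15 [ 74. 216.] [547.8 -10.7 104. ]
keeper_hinge 0.88 [160. 310.] [581.  -85.2 123. ]
keeper_knob 0.88 [249. 317.] [ 564.  -135.2  144. ]
bore_square 0.93 [376.  85.] [ 331.3 -169.6  104. ]
bore_square 0.58 [174. 235.] [528.8 -73.8 104. ]
bar_middle 0.87 [ 75. 216.] [548.1 -12.1 110. ]
pad_square 0.96 [341.  92.] [ 345.3 -147.7   90. ]
pad_square 0.87 [219. 245.] [ 516.6 -107.3   90. ]
```

View pics/w3.png

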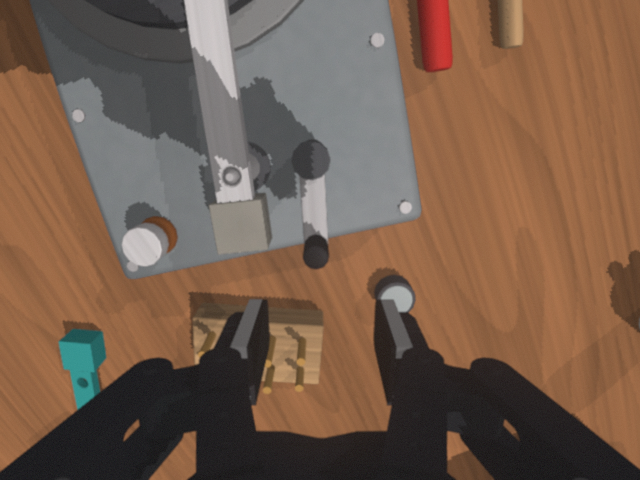

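The keeper is open at about 1.45 rad, with the knob at (316,250), and the arm is still on its pin. Next I'll go above the middle of the bar.

```bash
python3 -m crank '[[0,-0.2,1.5,0,0,0,0.9],[0,-0.5,3.2,0,0,0,0.9],[0,-0.7,4.96,0,0,0,0.9],[0,-0.7,4.96,-1.5,0,0,0.9],[0,-0.7,4.96,-3,0,0,0.9],[0,-0.7,4.96,-3,0,0,0.9]]'
python3 - <<'E'
from h import *
s=read_state();print(s["joint_positions"])
c=vision.read_camera("wrist");cv2.imwrite("pics/w4.png",c["image"][:,:,::-1])
c2=vision.read_camera("top")
for cam,C in(("wrist",c),("top",c2)):
  for k,z in dict(pin=104,bore_square=104,bore_round=104,bar_middle=110,lap_centre=90,pad_round=90).items():
    for r in finder.spot_point(cam,k)[:2]: print(cam,k,round(r["confidence"],2),np.round(r["position"]),atz(C,r["position"],z).round(1))
E
```

```text
t: 7.8
eef_pos: [545.3, -11.3, 224.1]
eef_rot: [-2.545, -1.835, 0.007]
force: [0.4, -0.6, 0.3]
grip_width: 0.997
gripper_force: 0.0
[ 0.35259924  0.4174027  -0.55674373  1.90998359  0.27590199  0.89619451
 -0.66264185]
wrist pin 0.92 [376. 332.] [529.5 -73.6 104. ]
wrist bore_square 0.88 [376. 329.] [528.  -72.8 104. ]
wrist bore_square 0.43 [377. 330.] [528.1 -73.8 104. ]
wrist bore_round 0.63 [146. 330.] [568.6  49.4 104. ]
wrist bar_middle 0.54 [101. 551.] [671.8  38.5 110. ]
wrist pad_round 0.58 [ 71. 329.] [579.2  83.1  90. ]
top pin 0.62 [228. 332.] [524.2 -78.  104. ]
top bore_square 0.85 [335. 380.] [ 248.4 -204.4  104. ]
top bore_square 0.84 [330. 513.] [ 263.1 -548.2  104. ]
top bore_round 0.85 [326. 186.] [268.3 297.1 104. ]
top bore_round 0.74 [296. 481.] [ 351.1 -468.   104. ]
top bar_middle 0.81 [342. 206.] [227.1 243.3 110. ]
top bar_middle 0.78 [343. 398.] [ 229.9 -250.5  110. ]
top lap_centre 0.58 [212. 256.] [568.3 122.9  90. ]
top lap_centre 0.28 [207. 284.] [582.7  50.   90. ]
top pad_round 0.93 [282. 472.] [ 386.4 -448.9   90. ]
top pad_round 0.92 [364. 432.] [ 175.  -340.4   90. ]
```

View pics/w4.png

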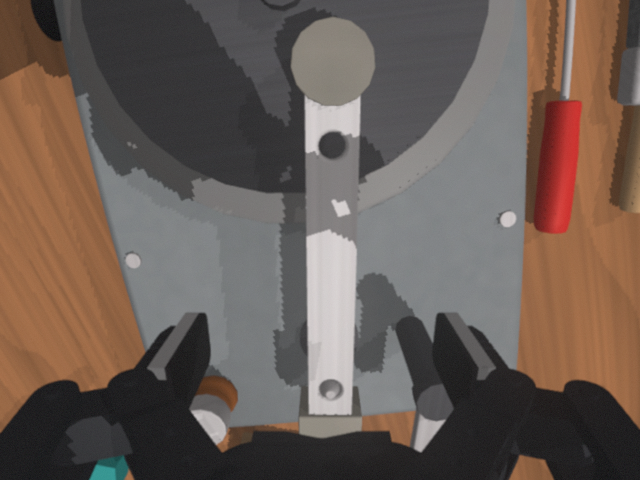

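The wrist view shows the bar running straight up the image. The free bore is at (333,145), the pin tip at (331,390), and the fingers straddle the bar. The grip midpoint is (548.6,-12). I'll descend and grip.

```bash
python3 -m crank '[[0,0.13,-0.03,-1.2,0,0,0],[0,0.13,-0.03,-2.32,0,0,0],[0,0.13,-0.03,-2.32,0,0,0],[0.6,0.13,-0.03,-2.32,0,0,0],[0.8,0.13,-0.03,-2.32,0,0,0],[1,0.13,-0.03,-2.32,0,0,0],[1,0.13,-0.03,-2.32,0,0,0],[1,0.13,-0.03,-2.32,0,0,0]]' 60
```

```text
t: 9.5
eef_pos: [551.0, -13.2, 169.3]
eef_rot: [2.55, 1.833, 0.001]
force: [-1.0, 0.1, 6.2]
grip_width: 0.269
gripper_force: 59.7
```

```bash
python3 -m crank '[[1,0,0,0.3,0,0,0],[1,0,0,0.7,0,0,0],[1,0,0,1.2,0,0,0],[1,0,0,2,0,0,0],[1,0,0,3,0,0,0],[1,0,0,4,0,0,0],[1,0,0,4,0,0,0]]' && python3 -m crank '[[1,0,0,0,0,0,1.5],[1,0,0,0,0,0,3],[1,0,0,0,0,0,4.5],[1,0,0,0,0,0,6],[1,0,0,0,0,0,7.5],[1,0,0,0,0,0,9],[1,0,0,0,0,0,10],[1,0,0,0,0,0,10]]'
python3 -c "
from h import *
print(read_state()['joint_positions'])"
```

```text
t: 10.38
eef_pos: [551.7, -12.9, 270.7]
eef_rot: [2.549, 1.832, 0.006]
force: [-0.0, 0.5, -3.1]
grip_width: 0.263
gripper_force: 59.2
t: 11.38
eef_pos: [550.0, -13.4, 267.3]
eef_rot: [-1.294, -2.861, 0.001]
force: [-0.2, -0.6, -3.3]
grip_width: 0.267
gripper_force: 59.1
[ 0.53748007  0.42206132 -0.79162483  1.85231477  0.34959089  1.01367372
  0.32229346]
```

```bash
python3 -m crank '[[1,0,0,0,0,0,1.5],[1,0,0,0,0,0,3],[1,0,0,0,0,0,4.5],[1,0,0,0,0,0,6],[1,0,0,0,0,0,7.5],[1,0,0,0,0,0,9],[1,0,0,0,0,0,10],[1,0,0,0,0,0,10]]' && python3 -m crank '[[1,0,0,0,0,0,1.5],[1,0,0,0,0,0,3],[1,0,0,0,0,0,4.5],[1,0,0,0,0,0,6],[1,0,0,0,0,0,7.5],[1,0,0,0,0,0,9],[1,0,0,0,0,0,10],[1,0,0,0,0,0,10]]'
python3 - <<'E'
from h import *
s=read_state();print(s["joint_positions"],s["eef_pos"],s["eef_rot"])
c=vision.read_camera("wrist");cv2.imwrite("pics/w5.png",c["image"][:,:,::-1])
z0=s["eef_pos"][2]-166
for k,z in dict(pin=104,bore_square=104+z0,bore_round=104+z0,bar_middle=110+z0,pad_square=90+z0,pad_round=90+z0,lap_centre=90).items():
    for r in finder.spot_point("wrist",k)[:2]: print(k,round(r["confidence"],2),np.round(r["position"]),atz(c,r["position"],z).round(1))
E
```

```text
t: 12.38
eef_pos: [550.3, -13.4, 267.8]
eef_rot: [0.307, -3.126, -0.001]
force: [0.5, 0.2, -2.5]
grip_width: 0.268
gripper_force: 59.1
t: 13.38
eef_pos: [550.5, -13.4, 267.9]
eef_rot: [1.828, -2.554, -0.001]
force: [-0.7, -0.4, -2.6]
grip_width: 0.267
gripper_force: 59.1
[ 0.82068985  0.63584998 -1.25844902  1.83618063  0.65895477  1.17381684
  2.15306028] [550.48778409 -13.3678841  267.91224165] [ 1.82775207e+00 -2.55449032e+00 -1.11580711e-03]
pin 0.63 [144. 323.] [527.7 -73.4 104. ]
bore_square 0.21 [307.  87.] [632.2 -51.5 205.9]
bar_middle 0.6 [332. 318.] [549.8 -16.6 211.9]
bar_middle 0.24 [410. 356.] [546.9  21.9 211.9]
pad_round 0.8 [427. 639.] [417.9 103.2 191.9]
pad_round 0.62 [ 50. 318.] [ 518.2 -108.9  191.9]
lap_centre 0.71 [413. 357.] [568.7 129.4  90. ]
```

View pics/w5.png

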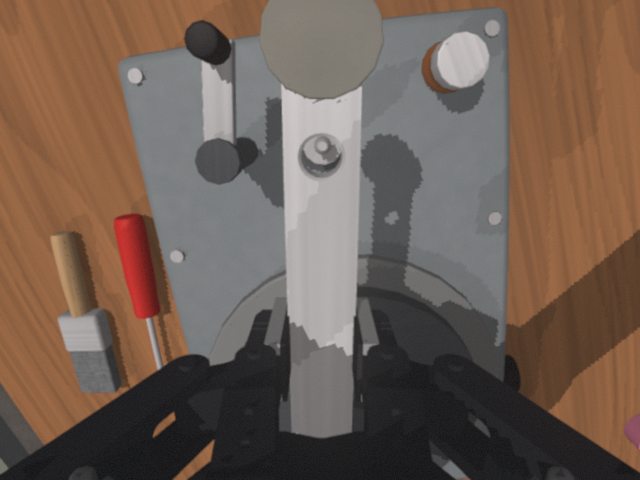

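Through the bore at (321,155) I can see the pin tip at (321,145). The square pad is over the lap and the keeper is well clear. I'll measure the remaining offset in close-up.

```bash
cat >> h.py <<'E'
def crop(c,name,r,cc,w=40):
    i=c["image"][r-w:r+w,cc-w:cc+w,::-1];cv2.imwrite(name,cv2.resize(i,(560,560),interpolation=cv2.INTER_CUBIC))
E
python3 - <<'E'
from h import *
s=read_state();c=vision.read_camera("wrist");crop(c,"pics/c1.png",155,321)
V=np.array(c["view"]);print((-V[:3,:3].T@V[:3,3]).round(1), V[2,:3].round(3))
dz=s["eef_pos"][2]-169.3;print(dz)
b=atz(c,(155,321),116+dz);p=atz(c,(145,321),120);print(b,p,depth(c,(155,300)))
E
```

```text
[525.3 -85.7 337.9] [ 0.096  0.284 -0.954]
99.15791488138501
[528.54872674 -76.29466431 215.15791488] [529.36980983 -74.07014577 120.        ] [534.79544364 -78.30291545 213.92953285]
```

View pics/c1.png

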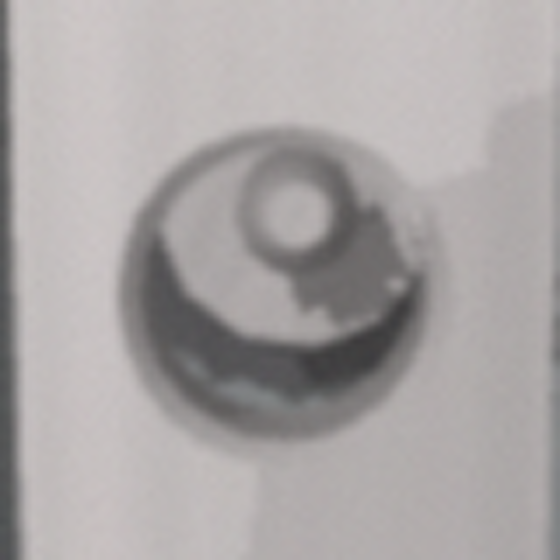

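```bash
python3 -m crank '[[1,-0.02,0.08,-0.5,0,0,0],[1,-0.02,0.08,-1.2,0,0,0],[1,-0.02,0.08,-2,0,0,0],[1,-0.02,0.08,-2.6,0,0,0],[1,-0.02,0.08,-2.8,0,0,0],[1,-0.02,0.08,-2.8,0,0,0]]'
python3 - <<'E'
from h import *
s=read_state();c=vision.read_camera("wrist");crop(c,"pics/c2.png",155,321)
print(s["eef_pos"],s["eef_rot"])
dz=s["eef_pos"][2]-169.3
b=atz(c,(155.4,320.7),116+dz);p=atz(c,(145,321),120);print(b,p)
for d in((1,0),(0,1)): print(atz(c,(145+d[0],321+d[1]),120)-p)
E
```

```text
t: 14.58
eef_pos: [550.1, -11.1, 198.2]
eef_rot: [1.833, -2.551, -0.001]
force: [-1.4, 0.0, -3.2]
grip_width: 0.265
gripper_force: 59.1
[550.10130023 -11.05168614 198.15192026] [ 1.83349291e+00 -2.55084471e+00 -7.92296549e-04]
[528.21920417 -74.08188383 144.85192026] [527.58015378 -75.69527623 120.        ]
[0.11559657 0.34372057 0.        ]
[-0.35006257  0.11769372  0.        ]
```

View pics/c2.png

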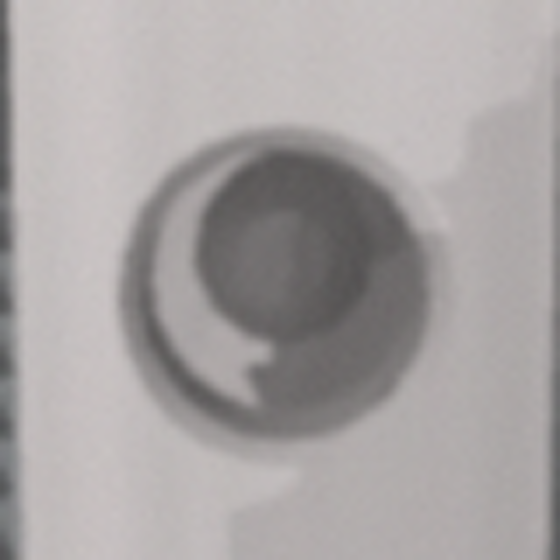

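The pin now sits within about 0.5 mm of the bore axis. I'll lower slowly and watch the force.

```bash
python3 -m crank '[[1,-0.01,0.015,-0.2,0,0,0],[1,-0.01,0.015,-0.4,0,0,0],[1,-0.01,0.015,-0.6,0,0,0],[1,-0.01,0.015,-0.75,0,0,0],[1,-0.01,0.015,-0.75,0,0,0]]' && python3 -m crank '[[1,0,0,-0.1,0,0,0],[1,0,0,-0.2,0,0,0],[1,0,0,-0.3,0,0,0],[1,0,0,-0.37,0,0,0],[1,0,0,-0.37,0,0,0]]'
```

```text
t: 15.25
eef_pos: [549.7, -10.8, 179.3]
eef_rot: [1.833, -2.551, -0.001]
force: [-0.7, 0.1, -2.6]
grip_width: 0.26
gripper_force: 59.1
t: 15.88
eef_pos: [549.8, -10.8, 170.3]
eef_rot: [1.833, -2.551, -0.0]
force: [0.1, 0.1, -2.8]
grip_width: 0.266
gripper_force: 59.1
```

```bash
python3 -m crank '[[1,0,0,-0.03,0,0,0],[1,0,0,-0.06,0,0,0],[1,0,0,-0.06,0,0,0]]'; python3 -m crank '[[1,0,0,-0.03,0,0,0],[1,0,0,-0.06,0,0,0],[1,0,0,-0.06,0,0,0]]'
```

```text
t: 16.25
eef_pos: [549.9, -10.8, 169.4]
eef_rot: [1.833, -2.551, 0.001]
force: [-2.2, -1.5, 3.2]
grip_width: 0.266
gripper_force: 59.9
t: 16.62
eef_pos: [550.0, -10.7, 169.3]
eef_rot: [1.833, -2.551, 0.003]
force: [-7.3, -3.4, 18.7]
grip_width: 0.267
gripper_force: 61.8
```

Seated at the original height. I'll ease off, release and rise, then check.

```bash
python3 -m crank '[[1,0,0,0.05,0,0,0],[0.6,0,0,0.05,0,0,0],[0.3,0,0,0.05,0,0,0],[0,0,0,0.05,0,0,0],[0,0,0,0.05,0,0,0],[0,0,0,0.05,0,0,0]]' && python3 -m crank '[[0,0,0,1,0,0,0],[0,0,0,2.5,0,0,0],[0,0,0,4,0,0,0],[0,0,0,5,0,0,0],[0,0,0,5,0,0,0]]'
python3 - <<'E'
from h import *
c=vision.read_camera("wrist");cv2.imwrite("pics/w6.png",c["image"][:,:,::-1])
cs=vision.read_camera("side")
for n,C in(("wrist",c),("side",cs)):
  for k,z in dict(pin=104,keeper_hinge=123,keeper_knob=144,bore_square=104,bore_round=104,pad_square=90).items():
    for r in finder.spot_point(n,k)[:3]: print(n,k,round(r["confidence"],2),np.round(r["position"]),atz(C,r["position"],z).round(1))
for px in((100,322),(200,322),(250,322)): print(depth(c,px).round(1))
E
```

```text
t: 17.38
eef_pos: [549.9, -10.8, 168.6]
eef_rot: [-1.833, 2.551, 0.0]
force: [-0.2, 0.7, 0.8]
grip_width: 0.998
gripper_force: 0.0
t: 18.0
eef_pos: [550.7, -10.4, 295.4]
eef_rot: [-1.831, 2.549, -0.003]
force: [0.6, -0.1, -0.7]
grip_width: 1.001
gripper_force: 0.0
wrist pin 0.94 [138. 325.] [527.2 -72.5 104. ]
wrist keeper_hinge 0.56 [146. 236.] [579.6 -86.5 123. ]
wrist keeper_knob 0.67 [ 47. 226.] [ 561.  -135.3  144. ]
wrist bore_square 0.76 [313. 323.] [568.1  47.1 104. ]
wrist bore_round 0.83 [138. 323.] [528.5 -72.6 104. ]
wrist bore_round 0.68 [237. 324.] [549.2  -8.9 104. ]
wrist pad_square 0.81 [348. 324.] [580.2  84.2  90. ]
side pin 0.91 [243. 293.] [533.7 -72.7 104. ]
side pin 0.26 [213. 286.] [ 577.8 -195.5  104. ]
side keeper_hinge 0.72 [234. 272.] [587.4 -78.7 123. ]
side keeper_knob 0.66 [213. 288.] [ 559.9 -143.7  144. ]
side keeper_knob 0.27 [231. 272.] [583.  -65.3 144. ]
side bore_square 0.97 [372. 422.] [190.9 284.8 104. ]
side bore_square 0.9 [272. 266.] [574.6  46.3 104. ]
side bore_square 0.77 [173. 410.] [ 253.6 -448.3  104. ]
side bore_round 0.85 [242. 292.] [535.6 -76.9 104. ]
side bore_round 0.79 [224. 430.] [ 188.7 -207.   104. ]
side bore_round 0.71 [410. 384.] [259.7 385.8 104. ]
side pad_square 0.91 [366. 432.] [171.1 253.4  90. ]
side pad_square 0.8 [287. 260.] [581.5  82.3  90. ]
side pad_square 0.71 [263. 398.] [262.1 -56.9  90. ]
[521.5 -94.8 117.2]
[541.1 -36.4 115.8]
[552.   -4.2 116.1]
```

View pics/w6.png

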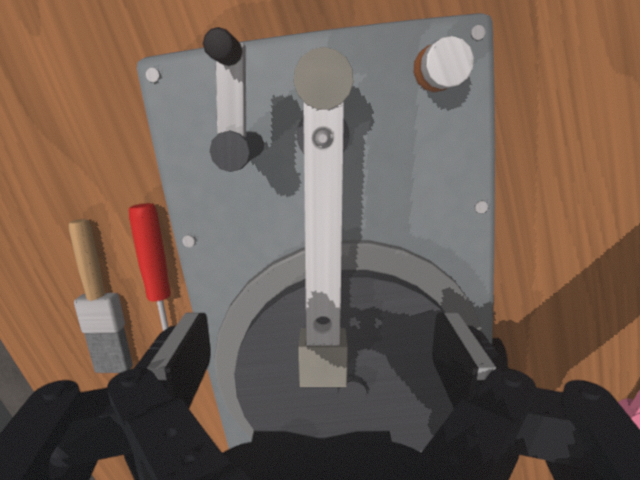

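Seated and level: bar top at z≈116 mm, bore over the pin at (323,138), and the square pad about 43 mm from the lap's centre. Now I'll cage the knob again for closing.

```bash
python3 -m crank '[[0.5,0.2,-1.6,0,0,0,0],[0.5,0.4,-3.4,0,0,0,0],[0.5,0.51,-5,0,0,0,0],[0.5,0.51,-5,-1.5,0,0,0],[0.5,0.51,-5,-3.38,0,0,0],[0.5,0.51,-5,-3.38,0,0,0],[0.5,0.51,-5,-3.38,0,0,0]]' 20
```

```text
t: 19.58
eef_pos: [563.4, -135.3, 210.8]
eef_rot: [-1.833, 2.549, -0.001]
force: [0.1, -0.3, -0.1]
grip_width: 0.496
gripper_force: 0.0
```

```bash
python3 -m crank '[[0.5,-0.35,0.17,0,0,0,-1.5],[0.5,-0.66,0.38,0,0,0,-3],[0.5,-0.92,0.65,0,0,0,-4.6],[0.5,-1.14,0.96,0,0,0,-6.2],[0.5,-1.3,1.3,0,0,0,-7.8],[0.5,-1.4,1.66,0,0,0,-9.4],[0.5,-1.43,2.04,0,0,0,-11],[0.5,-1.43,2.04,0,0,0,-11]]' && python3 -m crank '[[0.5,0.03,0.38,0,0,0,-1.5],[0.5,0.12,0.65,0,0,0,-2],[0.5,0.15,0.79,0,0,0,-2],[0.5,0.15,0.79,0,0,0,-2],[0.5,0.05,0.4,0,0,0,-2],[0.5,0.05,0.4,2,0,0,-2],[0.5,0.05,0.4,4,0,0,-2],[0.5,0.05,0.4,4,0,0,-2]]'
python3 - <<'E'
from h import *
c=vision.read_camera("wrist");cv2.imwrite("pics/w7.png",c["image"][:,:,::-1])
for k,z in dict(pin=104,keeper_hinge=123,keeper_knob=144,bore_round=104,lap_centre=90,pad_square=90,bore_square=104).items():
    for r in finder.spot_point("wrist",k)[:2]: print(k,round(r["confidence"],2),np.round(r["position"]),atz(c,r["position"],z).round(1))
E
```

```text
t: 20.58
eef_pos: [528.0, -83.6, 211.5]
eef_rot: [-0.153, 3.134, -0.002]
force: [0.8, -0.3, 0.2]
grip_width: 0.503
gripper_force: 0.0
t: 21.58
eef_pos: [529.9, -75.3, 312.9]
eef_rot: [0.181, 3.129, -0.001]
force: [0.0, 0.5, -1.0]
grip_width: 0.499
gripper_force: 0.0
pin 0.73 [226. 326.] [528.9 -71.6 104. ]
pin 0.64 [209. 449.] [526.2  19.5 104. ]
keeper_hinge 0.96 [304. 318.] [582.  -84.1 123. ]
keeper_knob 0.97 [240. 318.] [526.7 -76.7 144. ]
bore_round 0.68 [225. 323.] [527.9 -73.6 104. ]
lap_centre 0.87 [244. 574.] [570.7 127.8  90. ]
pad_square 0.8 [263. 522.] [581.9  83.7  90. ]
pad_square 0.61 [210. 276.] [ 515.9 -108.4   90. ]
bore_square 0.56 [256. 487.] [566.8  48.8 104. ]
```

View pics/w7.png

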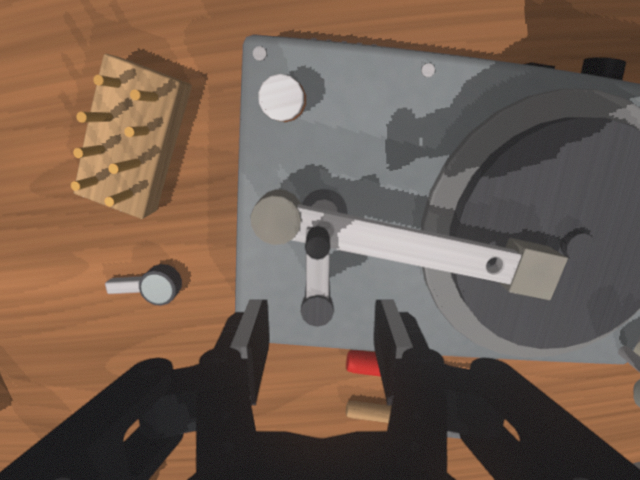

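The keeper is back over the pin at about 0.08 rad, the square pad lies wholly on the lap, and the gripper is clear. Handing in.

```bash
python3 -c "
from workcell import job
print(job.finish_job())"
```

```text
the job is handed in; nothing more can be done
None
```

The job is handed in with no verdict returned: by the last picture the arm is turned end for end and seated on the pin by the round-pad bore, the square pad lies flat on the lap, the keeper is shut at about 0.08 rad, and the fingers are clear.

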